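# Nip up the stop-end under the laundry tub

## Task

Cap off the old copper stub: with the gripper's fingers alone, screw the large brass nut down clockwise until it is finger-tight on its rubber washer, without dragging the red ring beneath it round. Then put the T-handled box spanner fully down over the nut, without pounding or leaning on it, and tighten until the red ring has turned one flat (a sixth of a turn, 60 degrees) from where it stood. Finally lift the spanner off without backing the nut off again, and leave it standing upright on the concrete, clear of the fitting, with everything else left where it was.

Things in the scene. Friction and masses are not known exactly. Their poses are not given: they have to be found in the camera images.
- fitting: fixed stop-end fitting on a copper stub: floor flange 68 mm across and 8 mm high, pipe, small brass hexagon; above, on the same upright axis, the red ring (z 37 to 43 mm), a black rubber washer (38 mm across, z 43.5 to 46.5) and the large brass nut (z 48 to 73). Origin on the axis at floor level
- nut_top (a point): centre of the large brass nut's top, 73 mm above the floor. Hexagon 36 mm across flats, flats from z 48 to 66 mm, then tapering to a flat top 28 mm across flats. Flats face this frame's +y and -y (and every 60 degrees); the frame turns with the nut. Clockwise from above tightens; the nut runs freely (0.03 N m) for 0.6 to 1.3 rad, at fixed height, until it bears on the washer
- washer (a joint): twist of the rubber washer, rad; 0 unloaded, grows as the nut is driven clockwise against it: 8 N m per rad, springs back when let go. 0.02 rad (0.16 N m) and more is finger-tight; aim at 0.3 to 0.4 N m. At about 0.08 rad (0.6 to 0.7 N m) the red ring below starts to slip round at that steady torque; the ring stays where it is left
- ring_tab (a point): white tab on the red ring (50 mm across): point on its top 30 mm from the axis, 43 mm above the floor (the tab ends at 48 mm). Its frame's x points outward from the axis, so it shows how far the ring has turned; it starts at a different angle each time
- spanner: T-handled steel box spanner with a blue cross bar, standing on its open mouth; 82 mm high, 0.32 kg. Hexagon socket 37.8 mm across flats (0.9 mm clear at each flat, about 0.09 rad of play each way), 21 mm deep, 53 mm over the outside. At yaw 0 two inner flats face its +y and -y. Origin at the centre of the mouth's rim; fully on the nut it is 52 mm above the floor
- spanner_bar (a point): centre of the spanner's cross bar, 72 mm above the mouth's rim: bar 110 mm along its own x, 16 mm wide in y, 20 mm high; the stem below it is 13 mm thick. Pinch it across its 16 mm width (fingers closing along its y), 60 N or more for the turn
- spanner_seat (a point): centre of the socket's inner roof, 21 mm above the mouth's rim; it rests on nut_top when fully on
- scrubber: wooden scrubbing block, 140 x 60 x 40 mm, bristles down; origin under its centre, long side along its x (leave alone)
- bucket: lidded grey bucket with a blue flip-top spout, 268 mm across, 250 mm high; origin under its centre (leave alone)
- peg_tin: green hard plastic tin of clothes pegs, 110 x 150 x 55 mm; origin under its centre (leave alone)
- jar: empty glass jar lying on its side, 72 mm across, 115 mm long; origin on the floor under its middle (leave alone)
- olive: loose spare copper olive (small ring), 28 mm across, 10 mm high; origin under its centre (leave alone)
- spare_nut: loose spare small brass hexagon nut, 24 mm across flats, 16 mm high, too small for the spanner; origin under its centre (leave alone)
- chrome_hook: chrome hook on a small foot, 135 mm high; origin under the foot (leave alone)
There are look-alikes about, which are no part of the job. What is shaped like the fitting but green, pink or turquoise is not meant.

How it is judged (in metres and radians):
On the way, in this order (a step that is already met when the one before it is completed fails the run):
1. the nut is finger-tight: the fingers twist the washer at least 0.02 rad while the red ring has not turned (under 2 degrees) (value of joint washer above 0.02 rad and contact force between the fingers and nut above 1 N and distance of ring_tab from where it was at the start of the episode below 0.001 m and not (contact force between spanner and nut above 0.1 N)), for 0.2 s.
2. the box spanner is fully down over the nut (roof within 4 mm of the nut's top, upright), the red ring not yet turned (under 4 degrees) (horizontal distance between spanner_seat and nut_top below 0.004 m and z of spanner_seat in the frame of nut_top below 0.004 m and angle between spanner_seat's own z axis and vertical below 0.1 rad and distance of ring_tab from where it was at the start of the episode below 0.0021 m), for 0.2 s.
3. the spanner, still fully on, has turned the red ring one flat, 60 degrees give or take 12 (horizontal distance between spanner_seat and nut_top below 0.004 m and z of spanner_seat in the frame of nut_top below 0.004 m and angle between spanner_seat's own z axis and vertical below 0.1 rad and distance of ring_tab from where it was at the start of the episode between 0.0244 and 0.0353 m), for 0.2 s.
At the end, for the whole second after the job is handed in: the red ring stands 48 to 72 degrees from where it started, the nut has not been backed off by more than a quarter radian from bearing on its washer, and the spanner stands upright (within 0.08 rad) at rest with its mouth on the concrete, its axis at least 80 mm from the fitting's (distance of ring_tab from where it was at the start of the episode between 0.0244 and 0.0353 m and angle between the x axis of nut_top and the x axis of ring_tab, either way round above 1.2 rad and angle between spanner's own z axis and vertical below 0.08 rad and height (world z) of spanner below 0.006 m and horizontal distance between spanner and fitting above 0.08 m and linear speed of spanner below 0.02 m/s); the robot touches nothing.
It fails at once if the red ring is dragged more than 6 degrees with the fingers on the nut (contact force between the fingers and nut above 1 N and distance of ring_tab from where it was at the start of the episode above 0.0031 m).
It fails at once if the red ring is turned beyond 75 degrees (distance of ring_tab from where it was at the start of the episode above 0.0365 m).
It fails at once if the spanner is knocked or pressed on the fitting with more than 50 N while it is being set on, before it turns anything, or with more than 150 N (all contacts added) at any time ((contact force between spanner and fitting above 50 N and value of joint washer below 0.01 rad and distance of ring_tab from where it was at the start of the episode below 0.0021 m) or contact force between spanner and fitting above 150 N).
It fails at once if a bystander (scrubber, bucket, peg tin, jar, olive, spare nut or hook) is moved more than 30 mm (distance of any of scrubber, bucket, peg_tin, jar, olive, spare_nut, chrome_hook from where it was at the start of the episode above 0.03 m).
It also fails if it takes over 72 s, if anything falls off the work surface, if the arm or the gripper's body presses on something with over 40 N, if the wrist force passes 120 N, or if a joint passes its speed limit or range.

## Robot

A 7-joint arm with a two-finger parallel gripper is mounted at the origin on the work surface. World frame = base frame: x ahead of the robot, y to its left, z up, the work surface at z = 0. Lengths are in mm, angles in rad, forces in N, time in s.
With the tool pointing down it reaches from about 350 to 900 mm from the base axis. Payload 8.1 kg.
Tool frame: the origin (TCP) lies midway between the tips of the shut fingers; the grasp point (between the pads) lies 19 mm behind it (bot.grip_depth is the distance from the TCP to the grasp point, in mm); z points along the fingers, y is the line along which they close (so a half turn about z gives the same grasp; the last joint's range is limited). The gripper opens to 85 mm and grips with 20 to 120 N. Pads are 22 mm wide; open, the fingers measure 114 mm over their backs; the gripper's body (76 mm by 85 mm) begins 54 mm behind the grasp point. The pads swing forward as they close: fully open they stand 13 mm farther back than shut.
Start: joints at [-1.365, 0.434, 0.025, 1.573, -0.012, 1.134, -0.075], TCP at [189.974, 595.442, 231.323] pointing down, gripper open.
Joint ranges: [-2.62, 2.62], [-0.44, 2.09], [-1.27, 1.32], [0.08, 2.57], [-1.32, 4.46], [0.12, 2], [-2.74, 2.74]. Speed limits (rad/s): [2.22, 2.22, 3.01, 3.01, 3.14, 3.14, 3.14].

## Interface

Orientations are given as a unit quaternion [x, y, z, w].
In Python, from workcell import bot gives the robot as it stands. The module is installed in compiled form; this text tells all that it offers.
- The arm moves only by the tool send_rows, never from a script. Its argument "targets" is one flat list of numbers, 5 for each row, row after row: the closure, from -1 (fully open) to 1 (shut), then the shift along the tool's x, y, z in mm, then the turn about the tool's z in rad. A call has 1 to 5 rows; each row shifts and turns the commanded pose from where the row before left it, along the tool's axes as they then stand; what a row does not reach is not made up. A row lasts 1/10 s, in which the tool goes at most 50 mm and 8.59 degrees, less where a joint would pass 70% of its speed; a pose out of reach is approached as far as the arm can. A call is refused whole if a number of a shift passes 50 or a number of a turn 0.15, either way. A call with a gripper value outside its range is refused whole. The fingers move at their own pace and stop on an object; "squeeze" is the grip in N (left out, the last holds). Time passes only in rows, so rows that do not move let the fingers close. It gives the time, the measured TCP pose, the force, the opening and the grip force at its end, in the units of the state.
- bot.observe(): the state, without advancing time (a new reading comes with each control period).
- bot.get_image(name): name is "scene" or "top" or "wrist"; returns a dict with "image" (480x640x3 uint8, red, green, blue), "mtx" (3x3 intrinsics, pixels), "R" (3x3) and "t" (3): a world point X has camera coordinates R X + t. Camera axes: x right, y down, z forward; pixel columns grow to the right and rows downward; lengths in mm; the calibration is good to about 2 mm. A picture is of the moment at which its call begins. There is no depth.
- bot.sign_off(): hands the job in; it is judged then, once.
The state is a dict: "time_s": time; "joint_positions": joint angles; "qd": joint speeds; "tau": joint torques, N m; "tool_pos": TCP position; "ee_rot": TCP orientation; "force": force on the tool from outside, world axes, zero at the start; "wrist_torque": the same for the moment, N m; "opening": finger opening in mm; "grip_force": force on a finger pad.
Only numpy, scipy, OpenCV 4.12 (cv2) and the standard library are available. Lean on these libraries where they do the work, as an engineer would, in place of code of your own. Each camera call takes 0.05 s, during which the arm holds its last target. There are 200 camera calls.

## Working session

There is one attempt and no reset: what is moved stays moved. The work goes in short steps, Python scripts to look and compute and a tool call to move; the robot and the scene stay as the last step left them, time stands still between calls to the robot, and variables do not carry over. Pictures are saved under pics/ and viewed, at most 10 in all, crops included, and the job is handed in when it is done.

Besides the shell and the picture viewer there is one more tool, called in YAML: its name, and indented under it one key for each argument. send_rows: Moves the arm, as the interface text tells. Its arguments: {"type":"object","properties":{"targets":{"type":"array","items":{"type":"number"}},"squeeze":{"type":"number"}},"required":["targets"]}

```bash
mkdir -p pics
cat > h.py <<'E'
import numpy as np,cv2
from workcell import bot
def grab(n,f):
    d=bot.get_image(n); cv2.imwrite(f'pics/{f}.png',cv2.cvtColor(d['image'],cv2.COLOR_RGB2BGR)); np.savez(f'pics/{f}.npz',**d); return d
def ray(d,uv,z):
    R,t,K=d['R'],d['t'],d['mtx']; c=-R.T@t
    v=R.T@np.linalg.solve(K,[uv[0],uv[1],1.]); return c+v*(z-c[2])/v[2]
def proj(d,X):
    p=d['mtx']@(d['R']@np.array(X,float)+d['t']); return p[:2]/p[2]
E
python3 - <<'E'
from h import *
for n in['scene','top','wrist']:
    d=grab(n,n+'0'); print(n,-d['R'].T@d['t'],d['R'][2])
a=cv2.imread('pics/top0.png');b=cv2.imread('pics/scene0.png')
print(bot.observe())
E
```

```text
scene [1553.50442492 -103.58937195  734.75493248] [-0.81378073  0.22217815 -0.53702682]
top [ 412.65044758  142.19626889 1487.78403612] [ 0.1307571  -0.0025149  -0.99141124]
wrist [118.47783836 619.2852449  372.43252576] [ 0.28246683 -0.0909119  -0.95495943]
{'time_s': 0.15, 'joint_positions': array([-1.36460511,  0.43506114,  0.02497303,  1.57387564, -0.0116332 ,
        1.1340001 , -0.07511626]), 'qd': array([ 0.00223286, -0.0009319 , -0.00092182, -0.00323528, -0.0002565 ,
       -0.00161352,  0.00160315]), 'tau': array([ 1.13829465e-03, -6.70883846e+01,  1.02556866e+00, -3.16448164e+01,
        1.56229385e-02,  8.91524716e-03,  7.59615705e-05]), 'tool_pos': array([189.85966686, 595.06610811, 230.71215266]), 'ee_rot': array([ 1.53831242e-01,  9.88096954e-01, -5.97246299e-04, -5.28197418e-05]), 'force': array([0.26959964, 0.37072997, 0.16882058]), 'wrist_torque': array([0.03364394, 0.01842748, 0.04576776]), 'grip_force': 0.0, 'opening': 85.2391587719857}
```

View pics/top0.png

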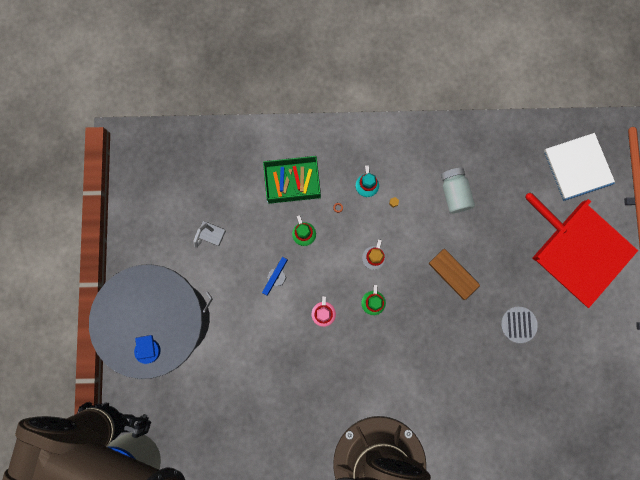

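View pics/scene0.png

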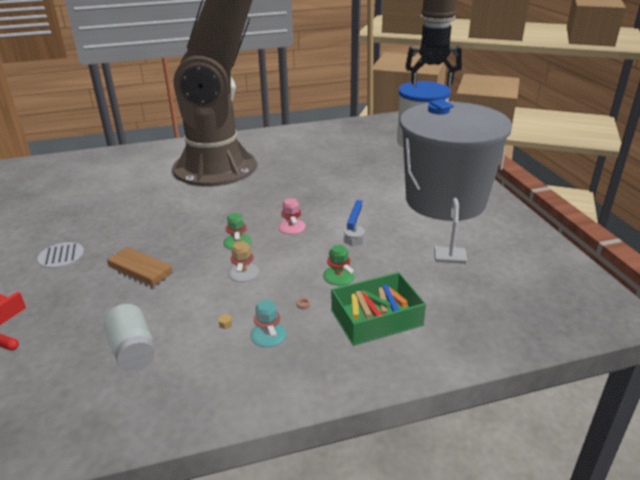

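The top view shows five stop-end shapes: green (304,233), green (374,302), pink (323,314), turquoise (367,184) and brass on a grey flange (376,257). Only the brass one fits the description. The spanner with the blue bar is at (275,277). I'll confirm with an enlarged crop and measure.

```bash
cat >> h.py <<'E'
def blob(d,lo,hi,roi):
    x0,y0,x1,y1=roi; h=cv2.cvtColor(d['image'],cv2.COLOR_RGB2HSV)[y0:y1,x0:x1]
    m=cv2.inRange(h,np.array(lo),np.array(hi)); n,l,s,c=cv2.connectedComponentsWithStats(m)
    if n<2: return None
    i=1+np.argmax(s[1:,4]); cs,_=cv2.findContours((l==i).astype('u1'),0,1)
    return c[i]+[x0,y0],s[i,4],cs[0].reshape(-1,2)+[x0,y0]
E
python3 - <<'E'
from h import *
t=dict(np.load('pics/top0.npz')); s=dict(np.load('pics/scene0.npz'))
def crop(d,x0,y0,x1,y1): return cv2.resize(cv2.cvtColor(d['image'],4)[y0:y1,x0:x1],(400,400),interpolation=cv2.INTER_CUBIC)
cv2.imwrite('pics/c0.png',np.hstack([crop(t,346,227,406,287),crop(s,205,225,285,305)]))
b=blob(t,(10,90,60),(28,255,255),(350,235,400,275)); print('nut top',b[0],b[1],ray(t,b[0],70))
b=blob(s,(12,80,60),(28,255,255),(215,225,270,275)); print('nut sc',b[0],b[1],ray(s,b[0],62))
w=blob(t,(0,0,180),(180,40,255),(365,232,392,255)); print('tab',w[0],w[1],ray(t,w[0],45))
w=blob(t,(100,150,80),(125,255,255),(250,250,300,300)); print('bar',w[0],w[1],ray(t,w[0],82))
P=np.array([ray(t,p,82)[:2] for p in w[2]]);r=cv2.minAreaRect(P.astype('f4'));print(r)
w=blob(s,(100,150,60),(125,255,255),(335,195,375,245)); print('bar sc',w[0],ray(s,w[0],72))
E
```

```text
nut top [375.62424242 255.57575758] 165 [553.56707201  -3.24191268  70.        ]
nut sc [241.01872659 250.39325843] 267 [559.91084557  -2.2316388   62.        ]
tab [378.5 243.5] 26 [589.15509687 -14.80544818  45.        ]
bar [274.14634146 275.65447154] 246 [504.38247786 268.79405673  82.        ]
((504.2968444824219, 268.1282958984375), (16.871143341064453, 108.63796997070312), 59.63721466064453)
bar sc [354.31137725 214.1497006 ] [505.12479779 271.21447558  72.        ]
```

View pics/c0.png

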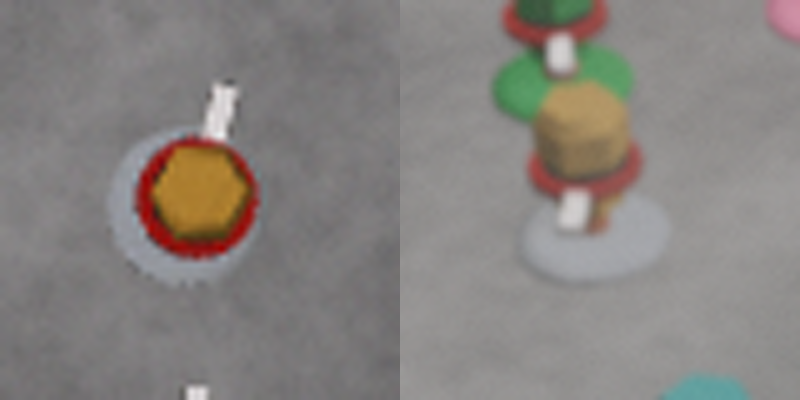

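The crop shows the brass nut on its red ring over a grey flange, with the white tab pointing up and right. This is the fitting meant, at about (555,-3). I'll lift over the bucket and go above it.

send_rows:
  targets: [-1,0,0,-45,0,-1,0,0,-45,0,-1,-20,-17,-40,0,-1,-35,-30,0,0,-1,-35,-30,0,0]

```text
time_s: 0.65
tool_pos: [252.7, 494.3, 362.3]
ee_rot: [0.153, 0.988, 0.001, 0.0]
force: [0.6, -1.2, -0.3]
opening: 85.3
grip_force: 0.0
```

send_rows:
  targets: [-1,-35,-30,0,0,-1,-35,-30,0,0,-1,-35,-30,0,0,-1,-35,-30,0,0,-1,-35,-30,0,0]

```text
time_s: 1.15
tool_pos: [374.0, 296.7, 361.3]
ee_rot: [0.154, 0.988, 0.0, -0.0]
force: [0.4, 0.1, -0.4]
opening: 85.2
grip_force: 0.0
```

send_rows:
  targets: [-1,-35,-30,0,0,-1,-35,-30,0,0,-1,-35,-30,0,0,-1,-35,-30,0,0,-1,-35,-30,0,0]

```text
time_s: 1.65
tool_pos: [495.1, 100.7, 361.4]
ee_rot: [0.154, 0.988, 0.0, 0.0]
force: [0.7, 0.6, -0.2]
opening: 85.4
grip_force: 0.0
```

send_rows:
  targets: [-1,-25,-20,30,0,-1,-20,-20,35,0,-1,0,0,40,0,-1,0,0,30,0,-1,0,0,0,0]

```text
time_s: 2.15
tool_pos: [522.5, 50.3, 222.6]
ee_rot: [0.154, 0.988, -0.001, -0.003]
force: [1.0, 1.3, 0.7]
opening: 85.4
grip_force: 0.0
```

```bash
cat >> h.py <<'E'
from scipy.spatial.transform import Rotation as Ro
def st():
    o=bot.observe(); R=Ro.from_quat(o['ee_rot']).as_matrix()
    print('t',round(o['time_s'],2),'tcp',o['tool_pos'].round(1),'xang',np.degrees(np.arctan2(R[1,0],R[0,0])).round(2),'tilt',R[2].round(4),'F',o['force'].round(2),'M',o['wrist_torque'].round(3),'op',round(o['opening'],1),'g',round(o['grip_force'],1),'j7',o['joint_positions'][6].round(2))
    return o,R
E
python3 - <<'E'
from h import *
st(); d=grab('wrist','w1'); print(proj(d,[555,-3,73]))
E
```

```text
t 2.15 tcp [522.5  50.3 222.6] xang 162.27 tilt [ 0.0064 -0.004  -1.    ] F [1.04 1.3  0.67] M [ 0.037 -0.012  0.066] op 85.4 g 0.0 j7 1.22
[260.49758962 278.95757535]
```

View pics/w1.png

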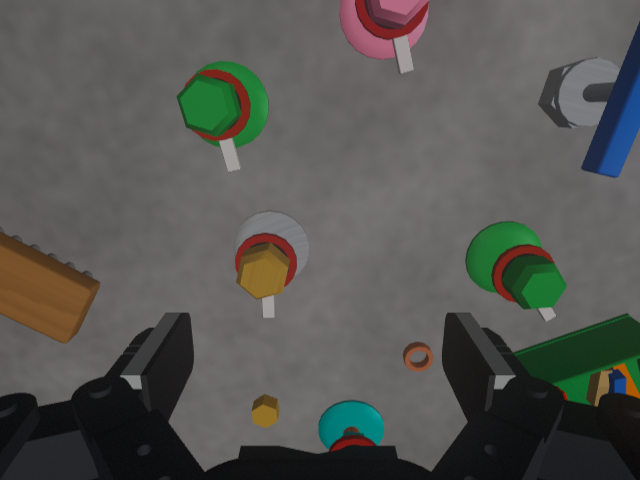

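The wrist view shows the brass nut at (263,272) with its tab at (268,307), the olive at (418,356) and the spanner at (590,90). I'll measure the top face by shading.

```bash
cat >> h.py <<'E'
def nut(d,zt=73,show=None):
    u,v=proj(d,[555,-3,65]).astype(int); roi=(max(u-70,0),max(v-70,0),u+70,v+70)
    b=blob(d,(10,90,40),(30,255,255),roi)
    m=np.zeros(d['image'].shape[:2],'u1'); cv2.drawContours(m,[b[2]],-1,1,-1)
    V=cv2.cvtColor(d['image'],cv2.COLOR_RGB2HSV)[...,2]; vals=V[m>0]
    print('hist',np.histogram(vals,12)[0],np.histogram(vals,12)[1].astype(int))
    th,_=cv2.threshold(vals.reshape(-1,1),0,255,cv2.THRESH_OTSU)
    mm=((V>th)&(m>0)).astype('u1'); n,l,s,c=cv2.connectedComponentsWithStats(mm); i=1+np.argmax(s[1:,4])
    cs,_=cv2.findContours((l==i).astype('u1'),0,1); P=np.array([ray(d,p,zt)[:2] for p in cs[0].reshape(-1,2)],'f4')
    return P,b
def hexyaw(P):
    # dominant edge-normal angle mod 60 from sixth harmonic of the contour of area moments
    M=cv2.moments(P); c=np.array([M['m10'],M['m01']])/M['m00']; h=cv2.convexHull(P)[:,0]
    e=np.roll(h,-1,0)-h; L=np.hypot(*e.T); a=np.arctan2(e[:,1],e[:,0])-np.pi/2
    z=(L**2*np.exp(6j*a)).sum(); return c,np.degrees(np.angle(z))/6%60,M['m00']
E
python3 - <<'E'
from h import *
d=dict(np.load('pics/w1.npz'))
P,b=nut(d); print('top',hexyaw(P),'exp area',28*28*.866)
P2=np.array([ray(d,p,66)[:2] for p in b[2]],'f4'); print('all@66',hexyaw(P2),36*36*.866)
w=blob(d,(0,0,170),(180,50,255),(250,285,290,325)); r=np.array([ray(d,p,43)[:2] for p in w[2]],'f4')
print('tab',ray(d,w[0],43),w[1],cv2.minAreaRect(r))
x=d['image'][235:310:2,263]; print(x.tolist())
E
```

```text
hist [   8   19  123   25   54  115  234   80   52   84  173 1258] [ 58  65  72  79  86  93 100 107 114 121 128 135 143]
top (array([5.53752654e+02, 3.59036613e-01]), np.float32(4.257977), 857.9865672350506) exp area 678.944
all@66 (array([551.91906193,  -0.99921468]), np.float32(58.255157), 1280.098878325165) 1122.336Traceback (most recent call last):
  File "<stdin>", line 5, in <module>
TypeError: 'NoneType' object is not subscriptable
```

```bash
cat >> h.py <<'E'
def nut2(d,zt=73,th=None,c0=(555,-2)):
    u,v=proj(d,[*c0,70]).astype(int); V=cv2.cvtColor(d['image'],cv2.COLOR_RGB2HSV)
    m=cv2.inRange(V,(10,90,40),(30,255,255)); x0,y0=max(u-90,0),max(v-90,0); m=m[y0:v+90,x0:u+90]; g=V[y0:v+90,x0:u+90,2]
    if th is None: th=np.percentile(g[m>0],95)-7
    n,l,s,c=cv2.connectedComponentsWithStats(((g>th)&(m>0)).astype('u1')); i=1+np.argmax(s[1:,4])
    cs,_=cv2.findContours((l==i).astype('u1'),0,1); px=cs[0].reshape(-1,2)+[x0,y0]
    return hexyaw(np.array([ray(d,p,zt)[:2] for p in px],'f4')),px,th
E
python3 - <<'E'
from h import *
d=dict(np.load('pics/w1.npz'))
for th in(None,134,138): r,px,t=nut2(d,th=th); print(t,r)
px=nut2(d)[1]; a=cv2.approxPolyDP(px.astype('i4'),3,True)[:,0]; print(a.tolist(),[ray(d,p,73)[:2].round(1).tolist() for p in a])
print(d['image'][306:312,264:274].max(2))
v=d['image']; m=(v.min(2)>120)[285:325,245:290]; ys,xs=np.nonzero(m); print(xs.mean()+245,ys.mean()+285,len(xs)); print('tab',ray(d,(xs.mean()+245,ys.mean()+285),43))
E
```

```text
135.0 (array([554.74229723,  -0.65549687]), np.float32(0.21846223), 683.5616030860556)
134 (array([ 5.54438102e+02, -4.49610492e-01]), np.float32(58.10624), 719.220702593725)
138 (array([556.15269622,   1.24029328]), np.float32(1.830473), 486.2415736891171)
[[287, 268], [282, 264], [274, 266], [274, 262], [265, 259], [255, 262], [252, 273], [252, 263], [244, 265], [241, 284], [256, 296], [276, 292], [280, 282], [281, 291]] [[552.7, 18.3], [548.7, 15.8], [548.4, 9.8], [545.5, 10.8], [541.4, 5.4], [541.3, -2.3], [548.7, -7.3], [541.4, -4.6], [541.1, -10.7], [554.4, -18.0], [566.8, -10.8], [568.3, 4.4], [561.6, 9.8], [568.6, 8.2]]
[[162 162 162 162 162 162 162 162 162 163]
 [162 162 162 161 162 161 162 162 162 163]
 [162 162 162 162 162 162 162 162 161 163]
 [162 162 162 161 161 161 161 161 162 164]
 [162 162 161 162 162 162 161 161 162 162]
 [162 161 161 162 162 161 161 161 161 160]]
268.06349206349205 306.7579365079365 252
tab [590.71413698 -13.43371941  43.        ]
```

send_rows:
  targets: [-1,-35,-11,0,0,-1,-35,-11,20,0,-1,-35,-11,30,0,-1,-18,-7,30,0,-1,0,0,0,0]

```text
time_s: 2.7
tool_pos: [630.9, -26.8, 144.4]
ee_rot: [0.155, 0.988, -0.001, -0.001]
force: [-0.3, -0.3, 0.2]
opening: 85.5
grip_force: 0.0
```

Run:
```python
from h import *
st(); d=grab('wrist','w2'); u,v=proj(d,[555,-2,73]); print(u,v)
print(-d['R'].T@d['t'])
m=cv2.inRange(cv2.cvtColor(d['image'],cv2.COLOR_RGB2HSV),(10,90,40),(30,255,255))
n,l,s,c=cv2.connectedComponentsWithStats(m)
for i in range(1,n):
    if s[i,4]>800:
        cs,_=cv2.findContours((l==i).astype('u1'),0,1); px=cs[0].reshape(-1,2)
        print(c[i],s[i,4],hexyaw(np.array([ray(d,p,66)[:2] for p in px],'f4')))
        a=cv2.approxPolyDP(px,5,True)[:,0]; print(a.tolist(),[ray(d,p,66)[:2].round(1).tolist() for p in a])
u,v=int(u),int(v);x0,y0=max(0,u-110),max(0,v-110)
cv2.imwrite('pics/c2.png',cv2.resize(cv2.cvtColor(d['image'],4)[y0:v+110,x0:u+110],None,fx=2.5,fy=2.5)); print(x0,y0)
```

```text
t 2.7 tcp [630.9 -26.8 144.4] xang 162.19 tilt [ 0.0019 -0.0024 -1.    ] F [-0.27 -0.31  0.23] M [-0.043  0.078 -0.031] op 85.5 g 0.0 j7 1.45
315.9392401645443 93.04051522952275
[559.83396832  -2.31755226 286.37182668]
[313.56122039  92.5230831 ] 4982 (array([554.73269817,  -3.17047571]), np.float32(58.76172), 1094.8055496105212)
[[323, 49], [282, 63], [274, 107], [303, 135], [344, 123], [354, 83]] [[537.0, 7.2], [536.9, -13.3], [554.8, -23.6], [571.8, -14.3], [572.5, 7.0], [556.1, 16.9]]
[ 27.64695311 165.23149812] 6121 (array([ 544.38121163, -153.81102278]), np.float32(58.563816), 1562.091567253461)
[[0, 101], [0, 216], [26, 225], [42, 216], [71, 141]] [[511.2, -150.6], [562.7, -180.4], [571.3, -169.7], [569.5, -159.2], [539.1, -126.4]]
[300.98434926 337.68863262] 1214 (array([680.44115033, -51.42785826]), np.float32(16.849796), 437.3807683137711)
[[299, 316], [285, 325], [283, 336], [285, 351], [304, 359], [318, 350], [317, 327]] [[666.7, -48.0], [669.7, -57.5], [676.0, -60.9], [685.7, -63.0], [694.2, -54.1], [691.0, -44.4], [676.5, -40.4]]
205 0
```

View pics/c2.png

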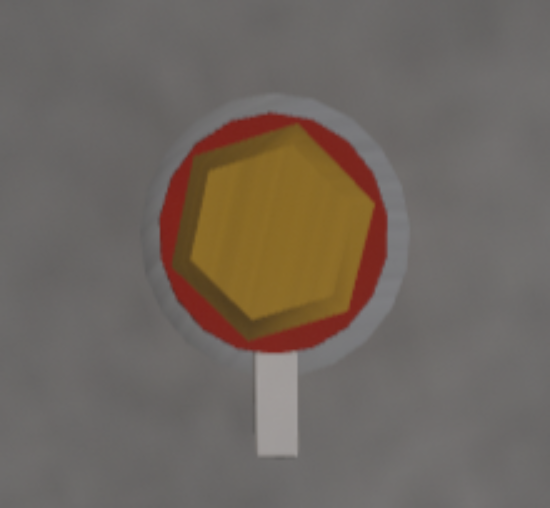

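The crop clearly shows the hexagon, centred at (554.7,-3.2) with flat normals at about -1.2° mod 60, and the tab pointing down. I'll move above it and align to the flats.

send_rows:
  targets: [-1,40,-1,0,0,-1,40,0,0,0,-1,0,0,0,0.12,-1,0,0,15,0.114,-1,0,0,0,0]

```text
time_s: 3.25
tool_pos: [553.8, 0.4, 132.8]
ee_rot: [0.268, 0.963, 0.001, 0.001]
force: [-0.8, 0.1, 0.6]
opening: 85.8
grip_force: 0.0
```

Run:
```python
from h import *
o,R=st(); print(R.T@(np.array([554.7,-3.2,48])-o['tool_pos']))
d=dict(np.load('pics/w2.npz')); h=cv2.cvtColor(d['image'],cv2.COLOR_RGB2HSV)
m=cv2.inRange(h,(0,120,40),(8,255,255))[0:200,220:420]; ys,xs=np.nonzero(m); P=np.array([ray(d,(x+220,y),43)[:2] for x,y in zip(xs,ys)],'f4'); print('ring',cv2.minEnclosingCircle(P))
```

```text
t 3.25 tcp [5.538e+02 4.000e-01 1.328e+02] xang 148.92 tilt [-5.e-04  2.e-03 -1.e+00] F [-0.76  0.15  0.6 ] M [-0.031  0.029  0.003] op 85.8 g 0.0 j7 1.2
[-2.59661049 -2.75016399 84.84448692]
ring ((554.7646484375, -3.164743185043335), 24.59152603149414)
```

send_rows:
  targets: [-1,-2.5,-2.7,30,0,-1,0,0,30,0,-1,0,0,20,0,-1,0,0,2,0,-1,0,0,0,0]

```text
time_s: 3.75
tool_pos: [555.3, -4.6, 50.6]
ee_rot: [0.267, 0.964, 0.0, 0.0]
force: [-0.3, -0.1, -0.0]
opening: 85.4
grip_force: 0.0
```

Run:
```python
from h import *
o,R=st(); print(R.T@(np.array([554.7,-3.2,48])-o['tool_pos']))
```

```text
t 3.75 tcp [555.3  -4.6  50.6] xang 149.03 tilt [-6.e-04  1.e-03 -1.e+00] F [-0.27 -0.07 -0.05] M [-0.037 -0.012 -0.046] op 85.4 g 0.0 j7 1.28
[1.2449314  0.87948559 2.62649976]
```

send_rows:
  targets: [-1,1,1,1.5,0,1,0,0,0,0,1,0,0,0,0,1,0,0,0,0,1,0,0,0,0]
  squeeze: 40

```text
time_s: 4.25
tool_pos: [554.3, -4.0, 48.4]
ee_rot: [0.268, 0.963, -0.0, 0.0]
force: [-2.4, 0.6, 7.7]
opening: 35.0
grip_force: 43.4
```

send_rows:
  targets: [1,0,0,0,0,1,0,0,0,0,1,0,0,0,0,1,0,0,0,0]

```text
time_s: 4.65
tool_pos: [554.2, -4.0, 48.4]
ee_rot: [0.268, 0.963, 0.0, 0.0]
force: [-2.3, -1.6, 8.4]
opening: 34.8
grip_force: 43.3
```

Run:
```python
from h import *
o,R=st()
```

```text
t 4.65 tcp [554.2  -4.   48.4] xang 148.87 tilt [-3.e-04  2.e-04 -1.e+00] F [-2.34 -1.56  8.41] M [-0.103  0.448  0.   ] op 34.8 g 43.3 j7 1.28
```

send_rows:
  targets: [1,0,0,0,0.1,1,0,0,0,0.1,1,0,0,0,0.1,1,0,0,0,0.1,1,0,0,0,0.1]

```text
time_s: 5.15
tool_pos: [554.4, -4.0, 48.4]
ee_rot: [0.5, 0.866, 0.0, 0.0]
force: [-2.3, -1.2, 6.3]
opening: 35.4
grip_force: 43.2
```

send_rows:
  targets: [1,0,0,0,0,1,0,0,0,0]

```text
time_s: 5.35
tool_pos: [554.4, -4.0, 48.4]
ee_rot: [0.498, 0.867, 0.0, 0.0]
force: [-1.9, -1.6, 7.2]
opening: 34.9
grip_force: 43.4
```

Run:
```python
from h import *
o,R=st(); print(o['tau'].round(3))
```

```text
t 5.35 tcp [554.4  -4.   48.4] xang 120.22 tilt [-5.e-04  3.e-04 -1.e+00] F [-1.94 -1.58  7.2 ] M [-0.129  0.302 -0.025] op 34.9 g 43.4 j7 0.9
[ -0.794 -58.411   9.141 -19.856  -0.346  -0.449  -0.097]
```

send_rows:
  targets: [1,0,0,0,0.04,1,0,0,0,0.04,1,0,0,0,0.03,1,0,0,0,0,1,0,0,0,0]

```text
time_s: 5.85
tool_pos: [554.4, -4.0, 48.4]
ee_rot: [0.545, 0.838, 0.0, 0.0]
force: [-2.0, -0.9, 6.9]
opening: 35.2
grip_force: 43.4
```

```bash
cat > m.py <<'E'
from h import *
o,R=st()
a=[]
for _ in range(2): bot.get_image('top'); a.append(bot.observe()['wrist_torque'][2])
print('Mz',np.round([o['wrist_torque'][2],*a],3), 'tau7',o['tau'][6].round(3))
E
python3 m.py
```

```text
t 5.85 tcp [554.4  -4.   48.4] xang 113.92 tilt [-3.e-04  5.e-04 -1.e+00] F [-2.03 -0.93  6.9 ] M [-0.167  0.311  0.007] op 35.2 g 43.4 j7 0.81
Mz [ 0.007 -0.019 -0.013] tau7 -0.038
```

send_rows:
  targets: [1,0,0,0,0.03,1,0,0,0,0.03,1,0,0,0,0,1,0,0,0,0]

```text
time_s: 6.35
tool_pos: [554.4, -4.0, 48.4]
ee_rot: [0.57, 0.822, 0.0, 0.0]
force: [-1.6, -1.5, 7.1]
opening: 35.1
grip_force: 43.3
```

```bash
python3 m.py
```

```text
t 6.35 tcp [554.4  -4.   48.4] xang 110.48 tilt [-3.e-04  6.e-04 -1.e+00] F [-1.58 -1.53  7.06] M [-0.18   0.353 -0.002] op 35.1 g 43.3 j7 0.77
Mz [-0.002  0.029 -0.065] tau7 -0.038
```

send_rows:
  targets: [1,0,0,0,0.03,1,0,0,0,0.03,1,0,0,0,0,1,0,0,0,0]

```text
time_s: 6.85
tool_pos: [554.4, -4.1, 48.4]
ee_rot: [0.595, 0.804, 0.0, 0.0]
force: [-1.6, -1.2, 6.3]
opening: 35.3
grip_force: 43.3
```

```bash
python3 m.py
```

```text
t 6.85 tcp [554.4  -4.1  48.4] xang 107.05 tilt [-3.e-04  6.e-04 -1.e+00] F [-1.56 -1.18  6.29] M [-0.191  0.278  0.059] op 35.3 g 43.3 j7 0.72
Mz [ 0.059  0.005 -0.019] tau7 -0.038
```

send_rows:
  targets: [1,0,0,0,0.03,1,0,0,0,0.03,1,0,0,0,0,1,0,0,0,0]

```text
time_s: 7.35
tool_pos: [554.5, -4.1, 48.4]
ee_rot: [0.618, 0.786, 0.0, 0.0]
force: [-1.3, -0.6, 6.2]
opening: 35.1
grip_force: 43.3
```

```bash
python3 m.py
```

```text
t 7.35 tcp [554.5  -4.1  48.4] xang 103.61 tilt [-3.e-04  7.e-04 -1.e+00] F [-1.3  -0.6   6.21] M [-0.244  0.269  0.045] op 35.1 g 43.3 j7 0.68
Mz [ 0.045  0.028 -0.017] tau7 -0.039
```

send_rows:
  targets: [1,0,0,0,0.03,1,0,0,0,0.03,1,0,0,0,0.01,1,0,0,0,0]

```text
time_s: 7.85
tool_pos: [554.4, -4.1, 48.4]
ee_rot: [0.646, 0.764, 0.0, 0.0]
force: [-1.4, -1.8, 6.3]
opening: 34.9
grip_force: 43.2
```

```bash
python3 m.py
```

```text
t 7.85 tcp [554.4  -4.1  48.4] xang 99.58 tilt [-3.e-04  6.e-04 -1.e+00] F [-1.41 -1.81  6.35] M [-0.237  0.246 -0.021] op 34.9 g 43.2 j7 0.62
Mz [-0.021  0.059  0.004] tau7 -0.168
```

send_rows:
  targets: [1,0,0,0,0.02,1,0,0,0,0,1,0,0,0,0]

```text
time_s: 8.25
tool_pos: [554.5, -4.1, 48.4]
ee_rot: [0.653, 0.757, 0.0, 0.0]
force: [-0.7, -1.2, 6.5]
opening: 35.2
grip_force: 43.2
```

```bash
python3 m.py
```

```text
t 8.25 tcp [554.5  -4.1  48.4] xang 98.46 tilt [-3.e-04  8.e-04 -1.e+00] F [-0.69 -1.23  6.54] M [-0.233  0.233  0.029] op 35.2 g 43.2 j7 0.61
Mz [ 0.029 -0.     0.018] tau7 -0.036
```

send_rows:
  targets: [1,0,0,0,0.03,1,0,0,0,0.03,1,0,0,0,0,1,0,0,0,0]

```text
time_s: 8.75
tool_pos: [554.5, -4.1, 48.4]
ee_rot: [0.676, 0.737, 0.0, 0.0]
force: [-1.9, -1.5, 6.3]
opening: 35.1
grip_force: 43.3
```

```bash
python3 m.py
```

```text
t 8.75 tcp [554.5  -4.1  48.4] xang 95.01 tilt [-3.e-04  8.e-04 -1.e+00] F [-1.92 -1.5   6.31] M [-0.237  0.265  0.02 ] op 35.1 g 43.3 j7 0.56
Mz [ 0.02   0.012 -0.009] tau7 -0.039
```

send_rows:
  targets: [1,0,0,0,0.04,1,0,0,0,0.03,1,0,0,0,0,1,0,0,0,0]

```text
time_s: 9.25
tool_pos: [554.5, -4.2, 48.4]
ee_rot: [0.701, 0.713, 0.0, 0.0]
force: [-2.5, -1.3, 6.6]
opening: 35.2
grip_force: 43.3
```

```bash
python3 m.py
```

```text
t 9.25 tcp [554.5  -4.2  48.4] xang 91.0 tilt [-3.e-04  8.e-04 -1.e+00] F [-2.51 -1.26  6.63] M [-0.271  0.232  0.016] op 35.2 g 43.3 j7 0.51
Mz [ 0.016  0.02  -0.01 ] tau7 -0.039
```

send_rows:
  targets: [1,0,0,0,0.04,1,0,0,0,0.03,1,0,0,0,0,1,0,0,0,0]

```text
time_s: 9.75
tool_pos: [554.5, -4.2, 48.4]
ee_rot: [0.725, 0.688, 0.0, 0.0]
force: [-1.9, -0.8, 6.1]
opening: 34.9
grip_force: 43.3
```

```bash
python3 m.py
```

```text
t 9.75 tcp [554.5  -4.2  48.4] xang 86.99 tilt [-2.e-04  8.e-04 -1.e+00] F [-1.89 -0.83  6.09] M [-0.295  0.289  0.036] op 34.9 g 43.3 j7 0.45
Mz [ 0.036 -0.036  0.02 ] tau7 -0.039
```

send_rows:
  targets: [1,0,0,0,0.04,1,0,0,0,0.03,1,0,0,0,0,1,0,0,0,0]

```text
time_s: 10.25
tool_pos: [554.5, -4.2, 48.4]
ee_rot: [0.749, 0.663, 0.0, 0.0]
force: [-1.6, -1.2, 6.6]
opening: 34.8
grip_force: 43.3
```

```bash
python3 m.py
```

```text
t 10.25 tcp [554.5  -4.2  48.4] xang 82.98 tilt [-2.e-04  9.e-04 -1.e+00] F [-1.58 -1.23  6.59] M [-0.363  0.281  0.01 ] op 34.8 g 43.3 j7 0.4
Mz [ 0.01   0.024 -0.044] tau7 -0.039
```

send_rows:
  targets: [1,0,0,0,0.04,1,0,0,0,0.03,1,0,0,0,0,1,0,0,0,0]

```text
time_s: 10.75
tool_pos: [554.5, -4.2, 48.4]
ee_rot: [0.772, 0.636, 0.0, 0.0]
force: [-1.7, -1.9, 6.1]
opening: 34.8
grip_force: 43.3
```

```bash
python3 m.py
```

```text
t 10.75 tcp [554.5  -4.2  48.4] xang 78.98 tilt [-3.e-04  9.e-04 -1.e+00] F [-1.74 -1.92  6.08] M [-0.395  0.212  0.144] op 34.8 g 43.3 j7 0.35
Mz [0.144 0.157 0.158] tau7 -0.173
```

The nut is bearing on the washer now (Mz 0.15). A further 0.025 rad brings it to about 0.35 N m.

send_rows:
  targets: [1,0,0,0,0.025,1,0,0,0,0,1,0,0,0,0,1,0,0,0,0,1,0,0,0,0]

```text
time_s: 11.35
tool_pos: [554.5, -4.2, 48.4]
ee_rot: [0.779, 0.626, 0.0, 0.0]
force: [-2.1, -2.1, 6.9]
opening: 34.7
grip_force: 43.3
```

```bash
python3 m.py
```

```text
t 11.35 tcp [554.5  -4.2  48.4] xang 77.58 tilt [-3.e-04  9.e-04 -1.e+00] F [-2.13 -2.08  6.88] M [-0.386  0.204  0.351] op 34.7 g 43.3 j7 0.33
Mz [0.351 0.276 0.289] tau7 -0.302
```

send_rows:
  targets: [-1,0,0,0,0,-1,0,0,0,0,-1,0,0,0,0,-1,0,0,-10,0,-1,0,0,-30,0]

```text
time_s: 11.95
tool_pos: [552.5, -3.4, 86.9]
ee_rot: [0.78, 0.626, -0.002, -0.001]
force: [-0.0, 0.7, -0.4]
opening: 85.3
grip_force: 0.0
```

send_rows:
  targets: [-1,0,0,-40,0,-1,-30,0,-20,0,-1,-45,0,0,0,-1,0,0,0,0,-1,0,0,0,0]

```text
time_s: 12.45
tool_pos: [537.7, -78.1, 148.6]
ee_rot: [0.78, 0.625, 0.0, 0.0]
force: [0.5, 0.3, -0.2]
opening: 85.3
grip_force: 0.0
```

```bash
cat >> h.py <<'E'
def nutlook(d):
    h=cv2.cvtColor(d['image'],cv2.COLOR_RGB2HSV); n,l,s,c=cv2.connectedComponentsWithStats(cv2.inRange(h,(10,90,40),(30,255,255)))
    for i in range(1,n):
        cs,_=cv2.findContours((l==i).astype('u1'),0,1); P=np.array([ray(d,p,66)[:2] for p in cs[0].reshape(-1,2)],'f4')
        if s[i,4]>800 and np.hypot(*(P.mean(0)-[555,-3]))<15: print('nut',c[i],hexyaw(P)); pc=c[i]
    m=cv2.inRange(h,(0,120,40),(8,255,255)); ys,xs=np.nonzero(m); P=np.array([ray(d,p,43)[:2] for p in zip(xs,ys)],'f4'); P=P[np.hypot(*(P-[554.7,-3.2]).T)<32]
    print('ring',cv2.minEnclosingCircle(P))
    v=d['image'].astype(int); m=((v.min(2)>115)&(v.max(2)-v.min(2)<25)).astype('u1'); n,l,s,c=cv2.connectedComponentsWithStats(m)
    for i in range(1,n):
        p=ray(d,c[i],43)[:2]-[554.7,-3.2]
        if s[i,4]>100 and 20<np.hypot(*p)<50: print('tab r,ang',np.hypot(*p).round(1),np.degrees(np.arctan2(p[1],p[0])).round(2),s[i,4])
E
python3 - <<'E'
from h import *
print('before');nutlook(dict(np.load('pics/w2.npz'))); st(); d=grab('wrist','w3'); nutlook(d)
E
```

```text
before
nut [313.56122039  92.5230831 ] (array([554.73269817,  -3.17047571]), np.float32(58.76172), 1094.8055496105212)
ring ((554.7646484375, -3.164743185043335), 24.59152603149414)
t 12.45 tcp [537.7 -78.1 148.6] xang 77.39 tilt [ 5.e-04  6.e-04 -1.e+00] F [ 0.45  0.33 -0.24] M [ 0.032 -0.034  0.003] op 85.3 g 0.0 j7 0.34
nut [316.73242437 102.04005113] (array([554.7159407,  -3.1209449]), np.float32(49.83979), 1088.8818875683655)
ring ((554.6326293945312, -3.1606955528259277), 24.632558822631836)
```

Nut yaw is 49.8° mod 60 after spring-back, and the axis is unchanged at (554.7,-3.15). Next I'll look at the spanner from above.

send_rows:
  targets: [-1,44,-5,-30,0,-1,44,-5,0,0,-1,44,-5,0,0,-1,44,-5,0,0,-1,44,-5,0,0]

```text
time_s: 13.0
tool_pos: [560.2, 144.0, 175.7]
ee_rot: [0.779, 0.627, -0.0, -0.0]
force: [0.6, 0.3, 0.1]
opening: 85.2
grip_force: 0.0
```

send_rows:
  targets: [-1,44,-5,0,0,-1,44,-5,0,0,-1,0,0,0,-0.14,-1,0,0,0,-0.14,-1,0,0,0,-0.14]

```text
time_s: 13.5
tool_pos: [569.0, 230.7, 175.3]
ee_rot: [0.628, 0.778, -0.001, -0.0]
force: [-1.1, -0.6, -0.2]
opening: 85.3
grip_force: 0.0
```

send_rows:
  targets: [-1,0,0,0,-0.14,-1,0,0,0,-0.14,-1,0,0,0,-0.14,-1,0,0,0,-0.14,-1,0,0,0,-0.14]

```text
time_s: 14.0
tool_pos: [569.1, 230.2, 175.5]
ee_rot: [0.324, 0.946, -0.0, -0.0]
force: [0.4, -0.2, -0.1]
opening: 85.2
grip_force: 0.0
```

send_rows:
  targets: [-1,0,0,0,-0.14,-1,0,0,0,0,-1,0,0,0,0]

```text
time_s: 14.3
tool_pos: [569.4, 229.5, 175.7]
ee_rot: [0.262, 0.965, 0.0, -0.0]
force: [0.4, -0.2, 0.7]
opening: 85.3
grip_force: 0.0
```

Run:
```python
from h import *
st(); d=grab('wrist','w4'); print(-d['R'].T@d['t'],proj(d,[504.5,268.5,72]))
w=blob(d,(100,150,60),(125,255,255),(0,0,640,480)); print(w[0],w[1])
P=np.array([ray(d,p,82)[:2] for p in w[2]],'f4'); print(cv2.minAreaRect(P))
e=dict(np.load('pics/w2.npz'))['image']; print(e[160:164,308:322].tolist()[0])
```

```text
t 14.3 tcp [569.4 229.5 175.7] xang 149.59 tilt [ 7.e-04 -1.e-04 -1.e+00] F [ 0.39 -0.18  0.67] M [ 0.014 -0.037 -0.012] op 85.3 g 0.0 j7 0.86
[504.95735706 268.85168565 317.53584069] [316.43020943 102.47436466]
[319.62876758  98.53014066] 5972
((507.63482666015625, 268.6485290527344), (15.431468963623047, 101.27928161621094), 59.802799224853516)
[[161, 157, 155], [160, 156, 154], [160, 156, 154], [160, 156, 154], [161, 156, 154], [161, 156, 155], [160, 156, 154], [160, 155, 153], [160, 156, 154], [161, 156, 155], [160, 156, 154], [161, 155, 154], [161, 156, 155], [160, 157, 155]]
```

View pics/w4.png

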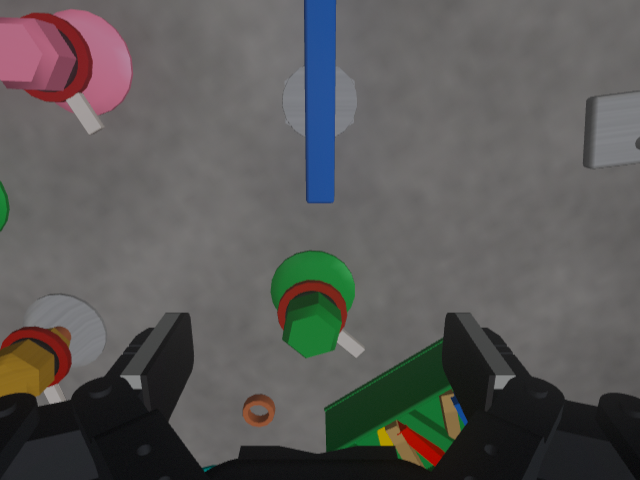

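The bar runs vertically from (320,0) to (320,203), and its socket disc is centred at about (320,101). I'll refine the centre from the disc and the bar end.

Run:
```python
from h import *
d=dict(np.load('pics/w4.npz')); 
w=blob(d,(100,150,60),(125,255,255),(0,0,640,480)); c=w[2]
L=c[:,0].min();Rr=c[:,0].max()
print('bar edges at rows', [(r,c[abs(c[:,1]-r)<2][:,0].min(),c[abs(c[:,1]-r)<2][:,0].max()) for r in (20,100,190)],'end row',c[:,1].max())
e=ray(d,(319.5,c[:,1].max()+.5),82); a=np.radians(149.8); x=np.array([np.cos(a),np.sin(a)]); print('end',e,'ctr',e[:2]+55*x)
g=cv2.cvtColor(d['image'],cv2.COLOR_RGB2GRAY)[40:160,260:380]; b=cv2.medianBlur(g,3); print(b[60,::5],b[::6,30])
m=(b>112).astype('u1'); n,l,s,cc=cv2.connectedComponentsWithStats(m)
pts=np.concatenate([np.argwhere(l==i)[:,::-1] for i in range(1,n) if s[i,4]>200]); q,r=cv2.minEnclosingCircle(pts.astype('f4')); q=np.array(q)+[260,40]; print(q,r)
for z in(0,25): print(z,ray(d,q,z))
o,R=st();
```

```text
bar edges at rows [(20, np.int64(305), np.int64(335)), (100, np.int64(305), np.int64(334)), (190, np.int64(306), np.int64(333))] end row 202
end [551.56586131 242.91997341  82.        ] ctr [504.0307472  270.58607048]
[114 114 113 112 112 128 128 128 128  59  74  74  75  75  75 111 127 126
 126 126 105 104 102 103] [113 113 114 115 115 114 107 125 126 127 128 125 126 129 117 106 107 106
 104 103]
[306.5  81. ] 61.994049072265625
0 [488.56200926 269.65228935   0.        ]
25 [489.85283581 269.5892568   25.        ]
t 14.35 tcp [569.5 229.3 175.7] xang 149.59 tilt [ 4.e-04 -3.e-04 -1.e+00] F [-0.54 -0.99 -0.23] M [ 0.021 -0.067  0.05 ] op 85.2 g 0.0 j7 0.86
```

send_rows:
  targets: [-1,38,1,0,0,-1,39,1,0,0,-1,0,0,30,0,-1,0,0,30,0,-1,0,0,0,0]

```text
time_s: 14.85
tool_pos: [501.6, 268.8, 112.8]
ee_rot: [0.262, 0.965, -0.002, -0.002]
force: [-1.1, -0.4, -0.2]
opening: 85.6
grip_force: 0.0
```

Run:
```python
from h import *
d=dict(np.load('pics/w4.npz')); g=cv2.medianBlur(cv2.cvtColor(d['image'],cv2.COLOR_RGB2GRAY),3)[50:150,275:365]
n,l,s,cc=cv2.connectedComponentsWithStats((g>120).astype('u1'))
pts=np.concatenate([np.argwhere(l==i)[:,::-1] for i in range(1,n) if s[i,4]>200]); q,r=cv2.minEnclosingCircle(pts.astype('f4')); q=np.array(q)+[275,50]; print(q,r)
for z in(0,25): print(z,ray(d,q,z))
o,R=st(); print(R.T@(np.array([504,270.4,54])-o['tool_pos']))
```

```text
[319.         100.61538315] 39.64265823364258
0 [504.2016517  270.59331024   0.        ]
25 [504.26114934 270.45618992  25.        ]
t 14.85 tcp [501.6 268.8 112.8] xang 149.68 tilt [ 0.0026 -0.0055 -1.    ] F [-1.06 -0.41 -0.21] M [-0.029  0.062 -0.016] op 85.6 g 0.0 j7 0.79
[-1.39404776  2.95184036 58.75588926]
```

send_rows:
  targets: [-1,0,0,30,0,-1,0,0,20,0,-1,0,0,7,0,-1,0,0,0,0,-1,0,0,0,0]

```text
time_s: 15.35
tool_pos: [505.3, 269.3, 60.1]
ee_rot: [0.261, 0.965, 0.001, 0.001]
force: [0.3, 0.4, 0.4]
opening: 85.1
grip_force: 0.0
```

Run:
```python
from h import *
o,R=st(); print(R.T@(np.array([504.2,270.5,54])-o['tool_pos']))
```

```text
t 15.35 tcp [505.3 269.3  60.1] xang 149.7 tilt [-8.0e-04  1.3e-03 -1.0e+00] F [0.29 0.43 0.4 ] M [-0.017 -0.021  0.064] op 85.1 g 0.0 j7 0.83
[1.52253021 0.48320301 6.11950302]
```

send_rows:
  targets: [-1,1.5,0.5,5.5,0,1,0,0,0,0,1,0,0,0,0,1,0,0,0,0,1,0,0,0,0]
  squeeze: 90

```text
time_s: 15.85
tool_pos: [503.4, 270.3, 53.5]
ee_rot: [0.261, 0.965, 0.0, 0.0]
force: [-0.1, 0.0, 0.3]
opening: 28.4
grip_force: 0.0
```

send_rows:
  targets: [1,0,0,0,0,1,0,0,0,0,1,0,0,0,0,1,0,0,0,0]

```text
time_s: 16.25
tool_pos: [503.3, 270.1, 53.6]
ee_rot: [0.261, 0.965, 0.0, -0.0]
force: [-2.3, -0.2, 4.2]
opening: 14.8
grip_force: 88.0
```

Run:
```python
from h import *
o,R=st(); print(R.T@(np.array([504.2,270.5,54])-o['tool_pos']))
```

```text
t 16.25 tcp [503.3 270.1  53.6] xang 149.75 tilt [ 0.e+00  1.e-04 -1.e+00] F [-2.29 -0.2   4.24] M [-0.295  0.407  0.004] op 14.8 g 88.0 j7 0.84
[-0.56204289  0.75829939 -0.38201629]
```

send_rows:
  targets: [1,0,0,-15,0,1,0,0,-25,0,1,0,0,-30,0,1,0,0,-25,0,1,0,0,-5,0]

```text
time_s: 16.75
tool_pos: [504.8, 270.9, 156.6]
ee_rot: [0.261, 0.965, 0.002, 0.002]
force: [0.9, 0.3, -2.1]
opening: 14.5
grip_force: 88.4
```

send_rows:
  targets: [1,-15,-18,0,0,1,-26,-30,0,0,1,-26,-30,0,0,1,-26,-30,0,0,1,-26,-30,0,0]

```text
time_s: 17.25
tool_pos: [536.1, 89.6, 152.8]
ee_rot: [0.261, 0.965, -0.0, -0.0]
force: [0.6, -0.4, -2.5]
opening: 14.3
grip_force: 88.2
```

send_rows:
  targets: [1,-26,-30,0,0,1,-22,-25,0,0,1,-15,-17,0,0,1,0,0,0,0.09,1,0,0,0,0.083]

```text
time_s: 17.75
tool_pos: [554.2, -4.1, 152.7]
ee_rot: [0.346, 0.938, -0.0, -0.001]
force: [-0.6, 0.4, -2.0]
opening: 14.5
grip_force: 88.2
```

send_rows:
  targets: [1,0,0,0,0,1,0,0,0,0,1,0,0,0,0]

```text
time_s: 18.05
tool_pos: [554.6, -2.5, 153.1]
ee_rot: [0.342, 0.94, -0.0, -0.0]
force: [-0.3, 0.7, -3.2]
opening: 14.7
grip_force: 88.2
```

```bash
cat > t.py <<'E'
from h import *
o,R=st(); u=R[:2,0]; off=-0.56
tgt=np.array([554.7,-3.15])-off*u; dl=R.T@np.array([*(tgt-o['tool_pos'][:2]),0]); print('to go',dl.round(2),'turn',round(np.degrees(np.arctan2(R[1,0],R[0,0]))-139.84,2),'mouth z',o['tool_pos'][2]-53.6)
E
python3 t.py; python3 -c "
from h import *
d=grab('wrist','w5')
w=blob(d,(100,150,60),(125,255,255),(0,0,640,480)); print(w[0],w[1],cv2.minAreaRect(w[2].astype('f4')))"
```

```text
t 18.05 tcp [554.6  -2.5 153.1] xang 139.98 tilt [ 3.e-04 -3.e-04 -1.e+00] F [-0.3   0.66 -3.25] M [-0.037  0.004 -0.036] op 14.7 g 88.2 j7 1.12
to go [ 0.05 -0.38  0.  ] turn 0.14 mouth z 99.51942519194174
[317.60499182 310.93173576] 14063 ((317.5, 316.0), (274.0, 57.0), 90.0)
```

View pics/w5.png

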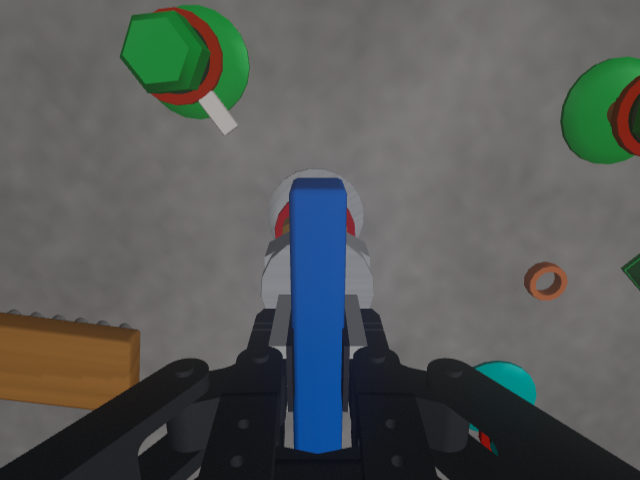

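The spanner hangs straight over the fitting: bar column at about 318, socket disc at (317,280), and the flange and red ring behind it. Lowering.

send_rows:
  targets: [1,0,-0.4,10,0,1,0,0,10,0,1,0,0,3,0,1,0,0,0,0,1,0,0,0,0]

```text
time_s: 18.6
tool_pos: [554.5, -3.2, 130.2]
ee_rot: [0.343, 0.939, -0.0, -0.0]
force: [-0.3, -0.9, -2.8]
opening: 14.6
grip_force: 88.2
```

```bash
python3 t.py
```

```text
t 18.6 tcp [554.5  -3.2 130.2] xang 139.84 tilt [ 1.e-04 -3.e-04 -1.e+00] F [-0.28 -0.86 -2.78] M [ 0.018 -0.066 -0.028] op 14.6 g 88.2 j7 1.14
to go [ 0.45  0.19 -0.  ] turn -0.0 mouth z 76.6481692684213
```

send_rows:
  targets: [1,0.4,0.2,2,0,1,0,0,2,0,1,0,0,2,0,1,0,0,2,0,1,0,0,0,0]

```text
time_s: 19.1
tool_pos: [554.1, -2.7, 122.1]
ee_rot: [0.343, 0.939, -0.0, -0.0]
force: [-0.4, 0.3, -3.9]
opening: 14.3
grip_force: 88.2
```

send_rows:
  targets: [1,0,0,1.5,0,1,0,0,1.5,0,1,0,0,0,0,1,0,0,0,0]

```text
time_s: 19.5
tool_pos: [554.2, -2.8, 119.3]
ee_rot: [0.343, 0.939, -0.0, -0.0]
force: [-0.3, -0.4, -3.2]
opening: 14.7
grip_force: 88.2
```

```bash
python3 t.py
```

```text
t 19.5 tcp [554.2  -2.8 119.3] xang 139.84 tilt [ 1.e-04 -2.e-04 -1.e+00] F [-0.35 -0.41 -3.17] M [-0.106  0.137 -0.014] op 14.7 g 88.2 j7 1.15
to go [-0.04 -0.01 -0.  ] turn -0.0 mouth z 65.67323483614308
```

send_rows:
  targets: [1,0,0,1.5,0,1,0,0,1.5,0,1,0,0,0,0]

```text
time_s: 19.8
tool_pos: [554.2, -2.8, 116.1]
ee_rot: [0.343, 0.939, -0.0, -0.0]
force: [0.2, -1.9, -3.3]
opening: 14.6
grip_force: 88.2
```

send_rows:
  targets: [1,0,0,2,0,1,0,0,2,0,1,0,0,2,0,1,0,0,2,0,1,0,0,0,0]

```text
time_s: 20.3
tool_pos: [554.2, -2.7, 108.0]
ee_rot: [0.343, 0.939, -0.0, -0.0]
force: [-0.7, -1.0, -3.6]
opening: 14.4
grip_force: 88.3
```

```bash
python3 t.py
```

```text
t 20.3 tcp [554.2  -2.7 108. ] xang 139.84 tilt [ 2.e-04 -3.e-04 -1.e+00] F [-0.72 -0.95 -3.63] M [-0.23   0.147 -0.032] op 14.4 g 88.3 j7 1.16
to go [-0.1  -0.01 -0.  ] turn 0.0 mouth z 54.41081586604239
```

Fully engaged, with almost no force. Two more millimetres, then settle.

send_rows:
  targets: [1,0,0,1,0,1,0,0,0.8,0,1,0,0,0,0,1,0,0,0,0]

```text
time_s: 20.7
tool_pos: [554.3, -2.7, 106.5]
ee_rot: [0.343, 0.939, -0.0, -0.0]
force: [-0.5, -1.1, -4.0]
opening: 14.5
grip_force: 88.3
```

```bash
python3 t.py
```

```text
t 20.7 tcp [554.3  -2.7 106.5] xang 139.84 tilt [ 0. -0. -1.] F [-0.48 -1.06 -4.02] M [-0.286  0.168  0.001] op 14.5 g 88.3 j7 1.16
to go [-0.03 -0.06  0.  ] turn 0.0 mouth z 52.90619275352301
```

send_rows:
  targets: [1,0,0,0,0.05,1,0,0,0,0.05,1,0,0,0,0.05,1,0,0,0,0.05,1,0,0,0,0]

```text
time_s: 21.2
tool_pos: [553.9, -2.8, 106.4]
ee_rot: [0.435, 0.9, -0.0, -0.0]
force: [-1.6, -1.3, -3.0]
opening: 14.2
grip_force: 88.5
```

```bash
python3 t.py; python3 m.py
```

```text
t 21.2 tcp [553.9  -2.8 106.4] xang 128.39 tilt [ 2.e-04 -9.e-04 -1.e+00] F [-1.63 -1.31 -2.96] M [-0.447  0.646  0.515] op 14.2 g 88.5 j7 1.0
to go [-0.22  0.38 -0.  ] turn -11.45 mouth z 52.83484296686323
t 21.2 tcp [553.9  -2.8 106.4] xang 128.39 tilt [ 2.e-04 -9.e-04 -1.e+00] F [-1.63 -1.31 -2.96] M [-0.447  0.646  0.515] op 14.2 g 88.5 j7 1.0
Mz [0.515 0.481 0.505] tau7 -1.243
```

send_rows:
  targets: [1,0,0,0,0.08,1,0,0,0,0.08,1,0,0,0,0.08,1,0,0,0,0.08,1,0,0,0,0.08]

```text
time_s: 21.8
tool_pos: [554.3, -2.6, 106.5]
ee_rot: [0.606, 0.796, -0.0, -0.0]
force: [-0.8, -0.9, -3.8]
opening: 15.0
grip_force: 88.3
```

send_rows:
  targets: [1,0,0,0,0.08,1,0,0,0,0.08,1,0,0,0,0.08,1,0,0,0,0,1,0,0,0,0]

```text
time_s: 22.3
tool_pos: [554.4, -2.6, 106.5]
ee_rot: [0.695, 0.719, -0.0, 0.0]
force: [-0.5, -1.7, -5.4]
opening: 14.5
grip_force: 88.1
```

```bash
python3 t.py
python3 - <<'E'
from h import *
o=[]
for n in('top','scene'):
    d=grab(n,n+'6'); u,v=proj(d,[555,-3,43]).astype(int); print(n,u,v)
    o.append(cv2.resize(cv2.cvtColor(d['image'],4)[v-40:v+40,u-40:u+40],(380,380),interpolation=2))
d=grab('wrist','w6'); o.append(cv2.resize(cv2.cvtColor(d['image'],4),(507,380)))
cv2.imwrite('pics/c6.png',np.hstack([o[0],o[1]]))
E
```

```text
t 22.3 tcp [554.4  -2.6 106.5] xang 91.9 tilt [-2.e-04  1.e-04 -1.e+00] F [-0.54 -1.69 -5.45] M [-0.436  0.139  0.512] op 14.5 g 88.1 j7 0.5
to go [0.05 0.25 0.  ] turn -47.94 mouth z 52.87653350803999
top 374 256
scene 241 256
```

View pics/c6.png

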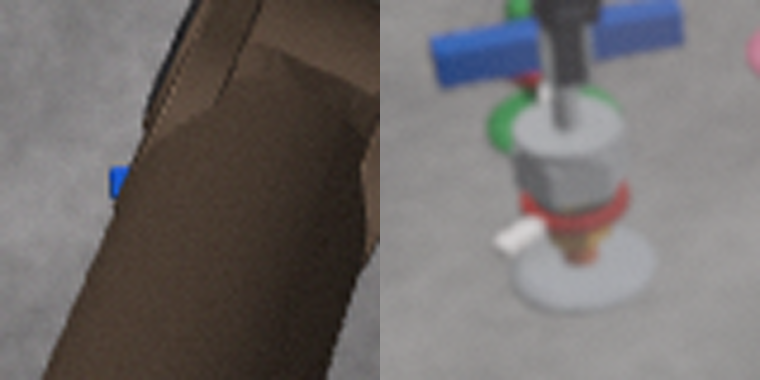

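The scene crop shows the spanner seated upright and the white tab swung to the lower left (about u 231, v 266). Now I'll measure the angle it has turned.

```bash
cat > tab.py <<'E'
from h import *
C=np.array([554.7,-3.15])
def ang(d,roi,th,z=42):
    x0,y0,x1,y1=roi; v=d['image'].astype(int)[y0:y1,x0:x1]; m=((v.min(2)>th)&(v.max(2)-v.min(2)<30)).astype('u1')
    n,l,s,c=cv2.connectedComponentsWithStats(m)
    for i in range(1,n):
        if s[i,4]<12: continue
        q=c[i]+[x0,y0]; p=ray(d,q,z)[:2]-C; r=np.hypot(*p)
        if 25<r<50: print(q.round(1),s[i,4],'r',r.round(1),'ang',np.degrees(np.arctan2(p[1],p[0])).round(2))
E
python3 - <<'E'
from tab import *
d=dict(np.load('pics/w2.npz')); print('w2'); ang(d,(290,135,340,190),145)
for n in('scene0','scene6'):
    print(n); d=dict(np.load(f'pics/{n}.npz'))
    for th in(165,185): ang(d,(215,250,262,285),th)
d=dict(np.load('pics/top0.npz')); print('top0'); ang(d,(365,230,392,256),170)
E
```

```text
w2
[315.5 161.4] 640 r 35.9 ang -16.56
scene0
[239.  267.1] 32 r 37.5 ang -15.77
[239.1 266.7] 22 r 36.2 ang -15.56
scene6
[229.9 265.1] 47 r 35.9 ang -49.73
[230.  264.9] 26 r 35.5 ang -50.09
top0
[378.6 243.4] 25 r 37.2 ang -19.05
```

The tab has turned about 34°, so 26° remain (0.45 rad).

send_rows:
  targets: [1,0,0,0,0.08,1,0,0,0,0.08,1,0,0,0,0.08,1,0,0,0,0.08,1,0,0,0,0.08]

```text
time_s: 22.95
tool_pos: [554.7, -2.8, 106.6]
ee_rot: [0.826, 0.564, 0.0, 0.0]
force: [0.8, -2.4, -7.8]
opening: 14.5
grip_force: 88.0
```

send_rows:
  targets: [1,0,0,0,0.05,1,0,0,0,0,1,0,0,0,0,1,0,0,0,0]

```text
time_s: 23.35
tool_pos: [554.6, -2.8, 106.6]
ee_rot: [0.839, 0.545, 0.0, 0.0]
force: [1.4, -2.4, -7.0]
opening: 14.6
grip_force: 87.9
```

```bash
python3 t.py
python3 - <<'E'
from tab import *
d=grab('scene','scene7')
for th in(150,165,185): ang(d,(205,240,262,285),th)
E
```

```text
t 23.35 tcp [554.6  -2.8 106.6] xang 66.02 tilt [ 1.e-04  6.e-04 -1.e+00] F [ 1.45 -2.37 -7.02] M [-0.706 -0.448  0.628] op 14.6 g 87.9 j7 0.14
to go [0.28 0.24 0.  ] turn -73.82 mouth z 52.9570978409269
[225.5 261.7] 72 r 35.8 ang -76.68
[225.5 261.7] 50 r 35.7 ang -76.65
[225.5 261.7] 29 r 35.6 ang -76.87
```

The ring has turned 60°. Now I'll unload by backing off 0.15 rad (washer spring plus half the play) and lift straight.

send_rows:
  targets: [1,0,0,0,-0.05,1,0,0,0,-0.05,1,0,0,0,-0.05,1,0,0,0,0,1,0,0,0,0]

```text
time_s: 23.9
tool_pos: [554.4, -2.8, 106.6]
ee_rot: [0.796, 0.605, 0.0, -0.0]
force: [1.8, -3.0, -9.1]
opening: 14.5
grip_force: 87.9
```

```bash
python3 m.py
```

```text
t 23.9 tcp [554.4  -2.8 106.6] xang 74.43 tilt [ 4.e-04  2.e-04 -1.e+00] F [ 1.84 -3.05 -9.05] M [-0.521 -0.485  0.037] op 14.5 g 87.9 j7 0.26
Mz [0.037 0.018 0.036] tau7 0.091
```

send_rows:
  targets: [1,0,0,-3,0,1,0,0,-4,0,1,0,0,-5,0,1,0,0,-5,0,1,0,0,-5,0]

```text
time_s: 24.5
tool_pos: [554.3, -2.3, 129.2]
ee_rot: [0.796, 0.606, 0.0, -0.0]
force: [0.2, -0.7, -3.2]
opening: 14.5
grip_force: 89.6
```

```bash
python3 m.py
```

```text
t 24.5 tcp [554.3  -2.3 129.2] xang 74.54 tilt [ 7.e-04 -2.e-04 -1.e+00] F [ 0.15 -0.67 -3.18] M [ 0.002 -0.038  0.01 ] op 14.5 g 89.6 j7 0.23
Mz [ 0.01  -0.037 -0.017] tau7 0.117
```

send_rows:
  targets: [1,0,0,-15,0,1,0,0,-15,0,1,18,-9,0,0,1,33,-16,0,0,1,33,-16,0,0]

```text
time_s: 25.1
tool_pos: [537.6, 89.6, 160.1]
ee_rot: [0.796, 0.605, 0.001, 0.0]
force: [0.8, 0.2, -2.9]
opening: 14.7
grip_force: 89.7
```

send_rows:
  targets: [1,33,-16,0,0,1,33,-16,0,0,1,33,-16,0,0,1,33,-16,0,0,1,20,-10,0,0]

```text
time_s: 25.6
tool_pos: [505.8, 259.1, 159.6]
ee_rot: [0.795, 0.607, 0.001, -0.001]
force: [0.4, -0.1, -3.2]
opening: 14.5
grip_force: 89.7
```

send_rows:
  targets: [1,12,-5,0,0,1,0,0,30,0,1,0,0,30,0,1,0,0,25,0,1,0,0,10,0]

```text
time_s: 26.1
tool_pos: [504.3, 267.2, 62.3]
ee_rot: [0.796, 0.605, -0.001, 0.0]
force: [-0.7, -0.2, -3.3]
opening: 14.7
grip_force: 89.5
```

send_rows:
  targets: [1,0,0,0,0,1,0,0,0,0]

```text
time_s: 26.3
tool_pos: [505.9, 268.0, 64.8]
ee_rot: [0.796, 0.605, 0.001, 0.0]
force: [0.6, 0.8, -3.0]
opening: 14.4
grip_force: 89.5
```

```bash
python3 m.py
```

```text
t 26.3 tcp [505.9 268.   64.8] xang 74.48 tilt [ 8.0e-04  1.2e-03 -1.0e+00] F [ 0.65  0.8  -2.99] M [-0.014 -0.012 -0.025] op 14.4 g 89.5 j7 -0.16
Mz [-0.025 -0.004 -0.001] tau7 0.032
```

send_rows:
  targets: [1,0,0,4,0,1,0,0,4,0,1,0,0,1.5,0,1,0,0,1,0,1,0,0,0,0]

```text
time_s: 26.9
tool_pos: [504.7, 268.5, 53.7]
ee_rot: [0.796, 0.605, 0.0, -0.001]
force: [-3.6, -0.2, 7.7]
opening: 14.8
grip_force: 91.1
```

```bash
python3 m.py
```

```text
t 26.9 tcp [504.7 268.5  53.7] xang 74.52 tilt [ 7.e-04 -8.e-04 -1.e+00] F [-3.56 -0.16  7.67] M [-0.048  0.815 -0.028] op 14.8 g 91.1 j7 -0.15
Mz [-0.028 -0.056  0.019] tau7 0.026
```

On the floor. Release, rise and check.

send_rows:
  targets: [0,0,0,0,0,-1,0,0,0,0,-1,0,0,0,0,-1,0,0,0,0,-1,0,0,0,0]

```text
time_s: 27.5
tool_pos: [504.9, 268.3, 53.0]
ee_rot: [0.796, 0.605, -0.0, 0.0]
force: [-0.3, 0.7, -0.3]
opening: 84.6
grip_force: 0.0
```

send_rows:
  targets: [-1,0,0,-10,0,-1,0,0,-30,0,-1,0,0,-45,0,-1,0,0,-45,0,-1,0,0,-45,0]

```text
time_s: 28.0
tool_pos: [504.7, 267.7, 230.5]
ee_rot: [0.796, 0.605, -0.0, 0.0]
force: [0.6, -0.9, 0.2]
opening: 85.1
grip_force: 0.0
```

send_rows:
  targets: [-1,-40,0,-30,0,-1,-40,0,0,0,-1,0,0,0,0,-1,0,0,0,0,-1,0,0,0,0]

```text
time_s: 28.5
tool_pos: [483.4, 192.2, 258.1]
ee_rot: [0.796, 0.606, 0.0, -0.0]
force: [0.0, 0.4, -0.2]
opening: 85.6
grip_force: 0.0
```

Run:
```python
from tab import *
st(); d=grab('scene','scene8')
for th in(150,165,185): ang(d,(205,240,262,285),th)
d=grab('wrist','w8')
```

```text
t 28.5 tcp [483.4 192.2 258.1] xang 74.59 tilt [ 4.e-04 -3.e-04 -1.e+00] F [ 0.03  0.35 -0.15] M [0.042 0.046 0.031] op 85.6 g 0.0 j7 -0.29
[225.5 261.7] 70 r 35.7 ang -76.7
[225.7 261.6] 46 r 35.1 ang -76.74
[225.8 261.5] 27 r 34.8 ang -77.12
```

View pics/scene8.png

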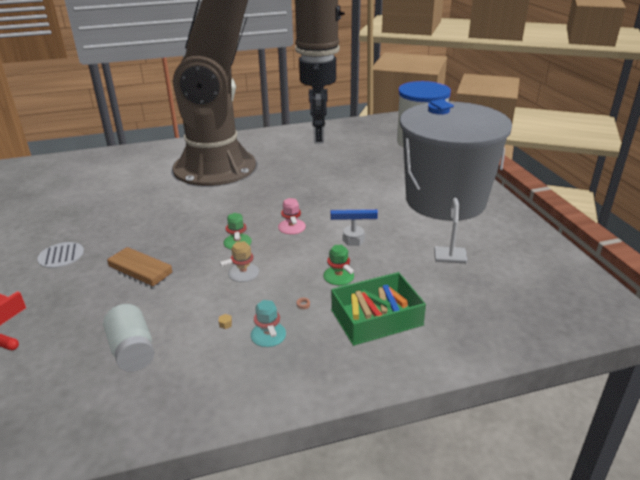

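The spanner stands upright at (354,225), the tab at (226,262) is still turned 60°, and the bystanders are where they were. Handing in.

```bash
python3 -c "
from workcell import bot
print(bot.sign_off())"
```

```text
the job is handed in; nothing more can be done
None
```

The job is handed in (no verdict came back): I made the nut finger-tight at about 0.3 N m, turned the red ring about 60° with the spanner, and left the spanner standing upright on the concrete about 275 mm from the fitting; I didn't re-measure the nut's angle after lifting off.

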